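# Park the tumble mixer heavy side down

### The arm

A 7-joint arm with a two-finger parallel gripper is mounted at the origin on the work surface. World frame = base frame: x ahead of the robot, y to its left, z up, the work surface at z = 0. Lengths are in m, angles in degrees, forces in N, time in s.
With the tool pointing down it reaches from about 0.425 to 0.875 m from the base axis. Payload 4.7 kg.
Tool frame: the origin (TCP) lies between the finger pads; the fingertips stand 19 mm ahead of it and the grasp point (between the pads) is the TCP; x points along the fingers, z is the direction in which the jaws open and shut, and the axes are right-handed (so a half turn about x gives the same grasp; the last joint's range is limited). The gripper opens to 87 mm and grips with 3 to 60 N. Pads are 19 mm wide; open, the fingers measure 117 mm over their backs; the gripper's body (75 mm by 190 mm) begins 51 mm behind the grasp point.
Start: joints at [76.037, 18.392, -4.016, 83.108, 1.295, 78.541, -3.26], TCP at [0.166, -0.629, 0.242] pointing down, gripper open.
Joint ranges: [-163.93, 163.93], [-17.29, 119.83], [-79.2, 71.16], [3.27, 140.29], [-89.18, 269.18], [5.43, 117.66], [-154.24, 154.24]. Speed limits (degrees/s): [147.25, 147.25, 180, 180, 180, 180, 180].

### API

Orientations are given as [roll, pitch, yaw] about the fixed x, y, z axes, in that order (R = Rz(yaw) Ry(pitch) Rx(roll)).
In Python, from cell import monitor, read_camera, camera_model, env, regions_of gives the robot as it stands. The module is installed in compiled form; this text tells all that it offers.
- The arm moves only by the tool step_arm, never from a script. Its argument "deltas" is a list of rows, each a list of 5 numbers: the gripper's target within -1 to 1 (fully open at 1, half-way at 0, shut at -1), then the shift along the tool's x, y, z in m, then the turn about the tool's x in degrees. A call has 1 to 12 rows; each row is the pose to reach, as a shift and turn from the pose commanded when the call began, along the tool's axes at that moment; what a row does not reach only later rows make up. A row lasts 1/8 s, in which the tool goes at most 62.5 mm and 10.7 degrees, less where a joint would pass 70% of its speed; a pose out of reach is approached as far as the arm can. A call with a gripper value outside its range is refused whole. The fingers move at their own pace and stop on an object; "newtons" is the grip in N (left out, the last holds). Time passes only in rows, so rows that repeat a pose let the fingers close. It gives the time, the measured TCP pose, the force and the opening at its end, in the units of the state.
- monitor.get_obs(): the state, without advancing time (a new reading comes with each control period).
- read_camera(name): name is "scene" or "top" or "wrist"; returns (picture, depth): 420x560x3 uint8, red, green, blue; 420x560 float32, m along the optical axis (not along the pixel's ray), 0 where there is no reading.
- camera_model(name): a dict with "fx", "fy", "cx", "cy" (pixels), "k1" (the pictures are not rectified: a ray, as slopes to the right and down, at radius r is drawn at 1 + k1 r^2 times it, then the intrinsics apply), "xyz" and "attitude" of the camera in the world. Camera axes: x right, y down, z forward; pixel columns grow to the right and rows downward; lengths in m; the calibration is good to about 2 mm. A picture is of the moment at which its call begins: read the wrist's pose just before it. camera_model takes no time and is no camera call; for the wrist camera it gives the pose at the moment of the call.
- env.sign_off(): hands the job in, once; it reports no verdict.
Trained networks look in the newest picture that a camera, given by its name, has taken for a name from the list of things; names that differ only in an ending like _2 or _b are one class to them, and where a whole thing is asked for, a point or a joint stands for the part that bears it (a point fixed in the world has none). Each returns a list of dicts, best first, with "p" (0 to 1); they miss things now and then, are a little off and sometimes report something else, mostly with a low value. They report only what shows in the picture. A call takes as long as a camera call.
- regions_of(camera, thing): "pixels" (420x560 bool, what is visible of it) and "pixel" ([column, row] in pixels, amid what is visible of it).
The state is a dict: "time_s": time; "qpos": joint angles; "joint_velocities": joint speeds; "effort": joint torques, N m; "tool_pos": TCP position; "tool_rot": TCP orientation; "force": force on the tool from outside, world axes, zero at the start; "wrist_torque": the same for the moment, N m; "grip_width": finger opening in m.
Only numpy, scipy, OpenCV 4.12 (cv2) and the standard library are available. Lean on these libraries where they do the work, as an engineer would, in place of code of your own. Each camera call takes 0.05 s, during which the arm holds its last target. There are 200 camera calls.

### The job

The hand-cranked tumble mixer has a jar clamped off-centre somewhere inside its closed drum, and nothing on the outside shows where. Take the red crank handle, turn the drum at least half a turn to feel which side is heavy, then bring the heavy side straight down (to within about 20 degrees) and finish still gripping the handle with the drum at rest there. Leave the mortar, the glass cylinder and the tin where they stand.

Things in the scene. Friction and masses are not known exactly. Their poses are not given: they have to be found in the camera images.
- mixer: white bench stand, fixed; foot 150 x 230 mm, two 172 mm high uprights at y = +-82 mm. Origin: middle of its underside. z up; y runs along the level drum axle, which lies 150 mm above the origin; the crank is on the -y side (the robot's right). The steel drum, 135 mm in diameter, 132 mm long, lies between the uprights
- axle (a point): point on the axle line in the plane of the handle's middle, 170 mm from the mixer's origin along its -y and 150 mm up; axes as the mixer's (z up, y along the axle). The handle's middle runs round this point on a circle of 55 mm radius, square to y; any number of turns either way. A flat crank arm (68 mm to each side of the axle) turns beside it, its outer face 57 mm from this plane
- handle: red crank handle, a level round bar 18 mm in diameter and 110 mm long, parallel to the axle. Origin: its middle. It is a sleeve that spins freely on its pin, so the fingers can keep pointing down while the crank goes round; its own orientation means nothing. Its outer end is free, its inner end joins the crank arm. It starts at any place on its circle
- drum: the drum, turning as one with the crank. Origin: on the axle at its middle; y along the axle, z towards the handle. Balanced but for the hidden jar, at any angle, which pulls with 0.16 to 0.26 N m when level with the axle. Bearing drag is 0.30 N m, so the drum stays where left: the handle takes 5.5 N to turn, up to 3 to 4.7 N more as the jar climbs, as much less as it sinks
- mortar: white ceramic mortar, open bowl 120 mm across and 70 mm high, loose; leave it. Origin: middle of its underside
- cylinder: glass measuring cylinder, 30 mm across, 150 mm high, on a 64 mm round foot, loose; leave it. Origin: middle of its underside
- tin: open aluminium tin, 90 mm across and 70 mm high, loose; leave it. Origin: middle of its underside

How it is judged:
By the outcome, as a careful person would: the job done as asked, in the order asked, and still so for the second after the job is handed in, while the arm keeps its last pose, push and grip.
It also fails if it takes over 72 s, if anything falls off the work surface, if the arm or the gripper's body presses on something with over 40 N, if the wrist force passes 120 N, or if a joint passes its speed limit or range.

## Working session

There is one attempt and no reset: what is moved stays moved. The work goes in short steps, Python scripts to look and compute and a tool call to move; the robot and the scene stay as the last step left them, time stands still between calls to the robot, and variables do not carry over. Pictures are saved under pics/ and viewed, about 8 in all and at most 12, crops included, and the job is handed in when it is done.

Besides the shell and the picture viewer there is one more tool, called after "Call:" by a JSON object that holds its "op" and its "data", one argument or row to a line. step_arm: Moves the arm, as the interface text tells. Its arguments: {"type":"object","properties":{"deltas":{"type":"array"},"newtons":{"type":"number"}},"required":["deltas"]}

```bash
mkdir -p pics; cat > h.py <<'E'
import numpy as np, cv2
from scipy.spatial.transform import Rotation as R
from cell import monitor, read_camera, camera_model, env, regions_of
def cloud(cam, depth, mask):
    m=camera_model(cam); v,u=np.nonzero(mask&(depth>0)); z=depth[v,u]
    x=(u-m['cx'])/m['fx']; y=(v-m['cy'])/m['fy']
    xu,yu=x.copy(),y.copy()
    for _ in range(8):
        s=1+m['k1']*(xu**2+yu**2); xu=x/s; yu=y/s
    a=np.array(m['attitude'],float)
    Rm=a if a.shape==(3,3) else R.from_euler('xyz',a,degrees=True).as_matrix()
    return np.c_[xu*z,yu*z,z]@Rm.T+np.array(m['xyz'])
E
python3 - <<'E'
from h import *
print(monitor.get_obs())
for c in ['scene','top']:
    im,d=read_camera(c); cv2.imwrite(f'pics/{c}0.png',im[:,:,::-1]); print(c,camera_model(c))
    for t in ['handle','mixer','drum','mortar','cylinder','tin']:
        for r in regions_of(c,t)[:2]:
            P=cloud(c,d,r['pixels'])
            if len(P): print(t,round(r['p'],2),r['pixel'],len(P),np.percentile(P,[3,50,97],axis=0).round(3).tolist())
E
```

```text
{'time_s': 0.0, 'qpos': array([76.03748304, 18.43935797, -4.0129904 , 83.17525698,  1.29706774,
       78.54041545, -3.25920782]), 'joint_velocities': array([-0.01045293,  0.03286849, -0.03996973, -0.03335884, -0.15954329,
       -0.07747883,  0.12098871]), 'effort': array([ 1.78640512e-04, -4.91282487e+01, -4.03545108e-01, -3.12526417e+01,
       -6.38935785e-02,  4.36822081e-02,  1.68460974e-04]), 'tool_pos': array([ 0.16549692, -0.62804321,  0.24045465]), 'tool_rot': array([-175.52654479,   89.88998173,  109.24452323]), 'force': array([-0.6402402 , -0.43060744,  0.10810402]), 'wrist_torque': array([ 0.01178414,  0.02651477, -0.02359357]), 'grip_width': 0.08714904002043912}
scene {'fx': 443.632523465934, 'fy': 443.632523465934, 'cx': 281.79491205654836, 'cy': 206.68860440333438, 'k1': -0.06464831504053581, 'xyz': array([0.90965027, 0.60950871, 1.001498  ]), 'attitude': array([-140.64466747,    0.60081095,  147.95624976])}
handle 0.59 [245.4, 131.4] 503 [[0.423, -0.399, 0.005], [0.45, -0.373, 0.058], [0.471, -0.356, 0.147]]
handle 0.45 [279.6, 186.6] 171 [[0.442, -0.18, -0.001], [0.
[... 726 characters left out ...]
1.37191021]), 'attitude': array([-1.74983648e+02, -2.70602025e-02, -9.04951867e+01])}
handle 0.56 [312.9, 229.4] 253 [[0.493, -0.115, 0.105], [0.505, -0.065, 0.111], [0.516, -0.013, 0.117]]
mixer 0.67 [255.3, 208.3] 4413 [[0.487, -0.065, 0.011], [0.544, 0.085, 0.184], [0.621, 0.206, 0.217]]
drum 0.91 [254.4, 204.5] 3021 [[0.496, -0.079, 0.11], [0.549, 0.089, 0.202], [0.615, 0.168, 0.217]]
mortar 0.83 [135.0, 224.5] 1291 [[0.468, 0.384, 0.005], [0.52, 0.445, 0.035], [0.569, 0.483, 0.072]]
cylinder 0.6 [418.3, 244.5] 498 [[0.418, -0.402, 0.002], [0.445, -0.374, 0.015], [0.474, -0.355, 0.151]]
tin 0.81 [405.6, 177.9] 1148 [[0.594, -0.431, -0.001], [0.637, -0.363, 0.018], [0.675, -0.287, 0.071]]
```

```bash
python3 - <<'E'
from h import *
im,d=read_camera('top'); a=cv2.imread('pics/scene0.png'); 
cv2.imwrite('pics/both.png',np.hstack([cv2.resize(a[60:420,100:460],(400,400)),cv2.resize(im[100:320,100:450,::-1],(400,400))]))
P=cloud('top',d,np.ones(d.shape,bool)); im2,d2=read_camera('scene'); P=np.r_[P,cloud('scene',d2,np.ones(d2.shape,bool))]
near=(P[:,0]>.42)&(P[:,0]<.72)&(P[:,1]>-.15)&(P[:,1]<.28)
def rect(Q): r=cv2.minAreaRect(Q[:,:2].astype(np.float32)*1000); return r,len(Q)
Q=P[near]
print('foot',rect(Q[(Q[:,2]>.006)&(Q[:,2]<.03)]))
U=Q[(Q[:,2]>.16)&(Q[:,2]<.178)]; print('168',np.percentile(U,[2,50,98],axis=0))
# drum: fit cylinder
D=Q[(Q[:,2]>.18)&(Q[:,2]<.225)]
print('drumtop',rect(D))
from scipy.optimize import least_squares
def f(p): # x=x0+s*(y-.1) ; axis z=.15
    dx=(D[:,0]-p[0]-p[1]*(D[:,1]-.1))/np.hypot(1,p[1]); return np.hypot(dx,D[:,2]-p[2])-.0675
s=least_squares(f,[.56,0,.15],loss='soft_l1',f_scale=.002); print(s.x,np.degrees(np.arctan(s.x[1])),np.abs(s.fun).mean())
yy=D[:,1]; print('drum y',np.percentile(yy,[1,99]), np.percentile(yy[D[:,2]>.205],[1,99]))
for c,I,dd in (('top',im,d),('scene',im2,d2)):
    hsv=cv2.cvtColor(I,cv2.COLOR_RGB2HSV); m=(hsv[...,1]>120)&((hsv[...,0]<8)|(hsv[...,0]>172))&(hsv[...,2]>60)
    H=cloud(c,dd,m); H=H[(H[:,0]>.4)&(H[:,0]<.7)&(abs(H[:,1])<.2)]
    print(c,len(H),np.percentile(H,[2,50,98],axis=0).round(4).tolist(),rect(H))
E
```

```text
foot (((570.2283325195312, 65.91709899902344), (300.05792236328125, 426.1707458496094), 0.11796662211418152), 3418)
168 [[ 0.4924     -0.0058209   0.16036872]
 [ 0.56854096  0.15206938  0.17112197]
 [ 0.62641967  0.20568373  0.17758416]]
drumtop (((555.0188598632812, 76.82890319824219), (181.46987915039062, 120.83346557617188), 82.80843353271484), 4847)
[0.5581689  0.13861091 0.14699767] 7.891536514157012 0.0028820082733089615
drum y [-0.01090662  0.16713689] [-0.010057    0.16167785]
top 241 [[0.4931, -0.1172, 0.0009], [0.5044, -0.0657, 0.1111], [0.5159, -0.0132, 0.1166]] (((504.5425720214844, -65.20310974121094), (109.32102966308594, 15.762681007385254), 82.31417083740234), 241)
scene 138 [[0.4449, -0.149, -0.001], [0.5035, -0.0797, 0.112], [0.5125, -0.0361, 0.1167]] (((492.4561462402344, -90.32316589355469), (213.14999389648438, 41.889991760253906), 59.29743576049805), 138)
```

View pics/both.png

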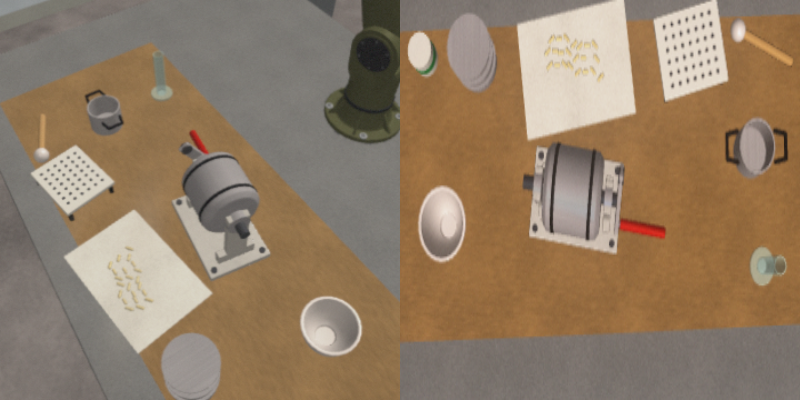

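```bash
cat >> h.py <<'E'
YAW=np.radians(-7.85); MX=np.array([np.cos(YAW),np.sin(YAW),0]); MY=np.array([-np.sin(YAW),np.cos(YAW),0])
def tool():
    o=monitor.get_obs(); return o, R.from_euler('xyz',o['tool_rot'],degrees=True).as_matrix()
E
python3 - <<'E'
from h import *
o,T=tool(); print(T.round(3)); print(np.degrees(np.arctan2(T[:2,2][1],T[:2,2][0])))
# turn about tool x to bring z to +-MX
for s in(1,-1):
    v=T.T@(s*MX); print(s,'turn',np.degrees(np.arctan2(-v[1],v[2])))
g=np.array([.5045,-.0652,.24])-.008*MY; print(g,(T.T@(g-o['tool_pos'])).round(4))
E
```

```text
[[-0.     0.967  0.255]
 [-0.     0.255 -0.967]
 [-1.    -0.     0.   ]]
-75.22622965388679
1 turn -67.37622982048319
-1 turn 112.62377017951681
[ 0.50340736 -0.07312503  0.24      ] [ 0.0015  0.4682 -0.4509]
```

Call:
{"op": "step_arm", "data": {
  "deltas": [
    [1,-0.02,0.039,-0.038,-6],
    [1,-0.02,0.078,-0.075,-12],
    [1,-0.02,0.117,-0.113,-18],
    [1,-0.02,0.156,-0.15,-24],
    [1,-0.02,0.195,-0.188,-30],
    [1,-0.02,0.234,-0.225,-36],
    [1,-0.02,0.273,-0.263,-42],
    [1,-0.02,0.312,-0.3,-48],
    [1,-0.02,0.351,-0.338,-54],
    [1,-0.02,0.39,-0.376,-60],
    [1,-0.02,0.43,-0.414,-65],
    [1,-0.02,0.468,-0.451,-67.4]
  ],
  "newtons": 40
}}

```text
time_s: 2.3
tool_pos: [0.504, -0.0715, 0.262]
tool_rot: [-32.0, 89.9, -39.8]
force: [0.6, -0.3, -0.0]
grip_width: 0.0869
```

Call:
{"op": "step_arm", "data": {
  "deltas": [
    [1,0,0,0,0],
    [1,0,0,0,0]
  ]
}}

```text
time_s: 2.55
tool_pos: [0.503, -0.0738, 0.2614]
tool_rot: [-115.4, 89.9, -123.2]
force: [-0.3, -0.6, -0.9]
grip_width: 0.087
```

```bash
python3 - <<'E'
from h import *
o,T=tool(); print(o['time_s'],o['tool_pos'],o['tool_rot'],T.round(3),o['force'],o['qpos'])
im,d=read_camera('wrist'); cv2.imwrite('pics/w1.png',im[:,:,::-1])
hsv=cv2.cvtColor(im,cv2.COLOR_RGB2HSV); m=(hsv[...,1]>120)&((hsv[...,0]<8)|(hsv[...,0]>172))&(hsv[...,2]>60)
H=cloud('wrist',d,m); H=H[(H[:,2]>.06)&(H[:,2]<.2)&(abs(H[:,1]+.065)<.1)]; print(len(H))
print(np.percentile(H,[1,50,99],axis=0).round(4).tolist(),cv2.minAreaRect(H[:,:2].astype(np.float32)*1000))
def f(p):
    yl=(H-[.5,-.065,.1])@np.r_[np.sin(p[3]),np.cos(p[3]),0]
    c=np.c_[p[0]+np.sin(p[3])*yl,-.065+np.cos(p[3])*yl]
    dx=(H[:,0]-p[0]-np.tan(p[3])*(H[:,1]+.065))*np.cos(p[3]); return np.hypot(dx,H[:,2]-p[2])-.009
from scipy.optimize import least_squares
s=least_squares(f,[.5045,0,.104,.137],loss='soft_l1',f_scale=.001);print(s.x,np.degrees(s.x[3]),np.abs(s.fun).mean())
E
```

```text
2.55 [ 0.50297032 -0.07380771  0.26142941] [-115.35006129   89.94771806 -123.20127055] [[-0.     0.137  0.991]
 [-0.001  0.991 -0.137]
 [-1.    -0.001 -0.   ]] [-0.34302658 -0.58871928 -0.94043326] [ 43.48213493   2.37583485 -38.85658786 100.01932827   1.5696051
  78.15946331  -3.52439478]
2478
[[0.4916, -0.1171, 0.1048], [0.5054, -0.0609, 0.1113], [0.5187, -0.0127, 0.1137]] ((505.0700988769531, -65.0840835571289), (108.35435485839844, 17.157955169677734), 82.4284439086914)
[ 0.50544799 -3.19808456  0.10353455  0.13539596] 7.757616822941758 0.0004561905913420069
```

View pics/w1.png

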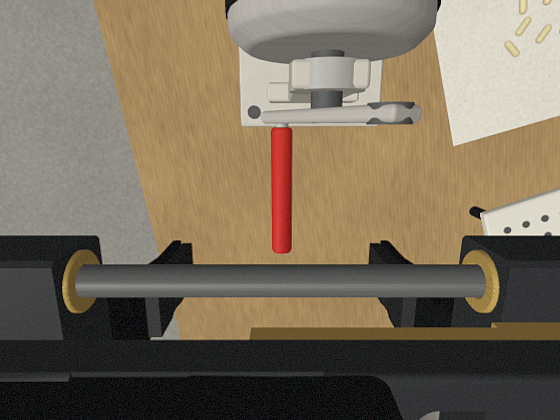

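Call:
{"op": "step_arm", "data": {
  "deltas": [
    [1,0.035,0,0.001,0],
    [1,0.07,0,0.001,0],
    [1,0.105,0,0.001,0],
    [1,0.135,0,0.001,0],
    [1,0.158,0,0.001,0],
    [1,0.158,0,0.001,0],
    [-1,0.158,0,0.001,0],
    [-1,0.158,0,0.001,0],
    [-1,0.158,0,0.001,0],
    [-1,0.158,0,0.001,0],
    [-1,0.158,0,0.001,0],
    [-1,0.158,0,0.001,0]
  ],
  "newtons": 40
}}

```text
time_s: 4.1
tool_pos: [0.5042, -0.0732, 0.1035]
tool_rot: [-95.0, 90.0, -102.8]
force: [-0.1, 0.1, 0.6]
grip_width: 0.0352
```

```bash
cat > plan.py <<'E'
# relative rows for arc: python3 plan.py start step n
import sys,numpy as np
s,st,n=map(float,sys.argv[1:4]); r=.055
for k in range(1,int(n)+1):
    a,b=np.radians(s),np.radians(s+st*k)
    print(s+st*k,[-1,round(-r*(np.sin(b)-np.sin(a)),4),0,round(r*(np.cos(b)-np.cos(a)),4),0])
E
python3 -c "
from h import *
o,T=tool();print(o['time_s'],o['tool_pos'],o['force'],o['wrist_torque'],o['grip_width'])"
python3 plan.py -122 -8 49
```

```text
4.1 [ 0.50423337 -0.07323669  0.10353943] [-0.11697343  0.13110783  0.60164628] [-0.09420544 -0.14838319  0.00661862] 0.03515560424661551
-130.0 [-1, np.float64(-0.0045), 0, np.float64(-0.0062), 0]
-138.0 [-1, np.float64(-0.0098), 0, np.float64(-0.0117), 0]
-146.0 [-1, np.float64(-0.0159), 0, np.float64(-0.0165), 0]
-154.0 [-1, np.float64(-0.0225), 0, np.float64(-0.0203), 0]
-162.0 [-1, np.float64(-0.0296), 0, np.float64(-0.0232), 0]
-170.0 [-1, np.float64(-0.0371), 0, np.float64(-0.025), 0]
-178.0 [-1, np.float64(-0.0447), 0, np.float64(-0.0258), 0]
-186.0 [-1, np.float64(-0.0524), 0, np.float64(-0.0256), 0]
-194.0 [-1, np.float64(-0.0599), 0, np.float64(-0.0242), 0]
-202.0 [-1, np.float64(-0.0672), 0, np.float64(-0.0218), 0]
-210.0 [-1, np.float64(-0.0741), 0, np.float64(-0.0185), 0]
-218.0 [-1, np.float64(-0.0805), 0, np.float64(-0.0142), 0]
-226.0 [-1, np.float64(-0.0862), 0, np.float64(-0.0091), 0]
-234.0 [-1, np.float64(-0.0911), 0, np.float64(-0.0032), 0]
-242.0 [-1, np.float64(-0.0952), 0, np.float64(0.0033), 0]
-250.0 [-1, np.float64(-0.0983), 0, np.float64(0.0103), 0]
-258.
[... 1224 characters left out ...]
]
-426.0 [-1, np.float64(0.0036), 0, np.float64(0.0515), 0]
-434.0 [-1, np.float64(0.0062), 0, np.float64(0.0443), 0]
-442.0 [-1, np.float64(0.0078), 0, np.float64(0.0368), 0]
-450.0 [-1, np.float64(0.0084), 0, np.float64(0.0291), 0]
-458.0 [-1, np.float64(0.0078), 0, np.float64(0.0215), 0]
-466.0 [-1, np.float64(0.0062), 0, np.float64(0.014), 0]
-474.0 [-1, np.float64(0.0036), 0, np.float64(0.0068), 0]
-482.0 [-1, np.float64(-0.0), 0, np.float64(-0.0), 0]
-490.0 [-1, np.float64(-0.0045), 0, np.float64(-0.0062), 0]
-498.0 [-1, np.float64(-0.0098), 0, np.float64(-0.0117), 0]
-506.0 [-1, np.float64(-0.0159), 0, np.float64(-0.0165), 0]
-514.0 [-1, np.float64(-0.0225), 0, np.float64(-0.0203), 0]
```

Call:
{"op": "step_arm", "data": {
  "deltas": [
    [-1,0,0,0,0],
    [-1,0,0,0,0],
    [-1,0,0,0,0],
    [-1,0,0,0,0]
  ]
}}

```text
time_s: 4.6
tool_pos: [0.504, -0.0732, 0.1035]
tool_rot: [-165.7, 90.0, -173.5]
force: [-1.3, -1.2, 0.8]
grip_width: 0.0168
```

```bash
cat > seg.py <<'E'
import sys,numpy as np
# seg.py start step rows calls ; prints rows for each call relative to rounded commanded positions
s,st,n,c=[float(v) for v in sys.argv[1:5]]; n=int(n); r=.055
P=lambda d: np.round([-r*np.sin(np.radians(d)), r*np.cos(np.radians(d))],4)
for i in range(int(c)):
    a=s+st*n*i; print(a,'->',a+st*n,[[-1,float(x),0,float(z),0] for x,z in [(P(a+st*k)-P(a)).round(4) for k in range(1,n+1)]])
E
python3 seg.py -122 -6 5 12
```

```text
-122.0 -> -152.0 [[-1, -0.0033, 0, -0.0048, 0], [-1, -0.007, 0, -0.0091, 0], [-1, -0.0112, 0, -0.013, 0], [-1, -0.0158, 0, -0.0165, 0], [-1, -0.0208, 0, -0.0195, 0]]
-152.0 -> -182.0 [[-1, -0.0052, 0, -0.0024, 0], [-1, -0.0106, 0, -0.0043, 0], [-1, -0.0162, 0, -0.0056, 0], [-1, -0.022, 0, -0.0063, 0], [-1, -0.0277, 0, -0.0064, 0]]
-182.0 -> -212.0 [[-1, -0.0058, 0, 0.0005, 0], [-1, -0.0114, 0, 0.0016, 0], [-1, -0.0169, 0, 0.0033, 0], [-1, -0.0222, 0, 0.0056, 0], [-1, -0.0272, 0, 0.0084, 0]]
-212.0 -> -242.0 [[-1, -0.0048, 0, 0.0033, 0], [-1, -0.0091, 0, 0.007, 0], [-1, -0.013, 0, 0.0112, 0], [-1, -0.0165, 0, 0.0158, 0], [-1, -0.0195, 0, 0.0208, 0]]
-242.0 -> -272.0 [[-1, -0.0024, 0, 0.0052, 0], [-1, -0.0043, 0, 0.0106, 0], [-1, -0.0056, 0, 0.0162, 0], [-1, -0.0063, 0, 0.022, 0], [-1, -0.0064, 0, 0.0277, 0]]
-272.0 -> -302.0 [[-1, 0.0005, 0, 0.0058, 0], [-1, 0.0016, 0, 0.0114, 0], [-1, 0.0033, 0, 0.0169, 0], [-1, 0.0056, 0, 0.0222, 0], [-1, 0.0084, 0, 0.0272, 0]]
-302.0 -> -332.0 [[-1, 0.0033, 0, 0.0048, 0], [-1, 0.007, 0, 0.0091, 0], [-1, 0.0112, 0, 0.013, 0], [-1, 0.0158, 0, 0.0165, 0], [-1, 0.0208, 0, 0.0195, 0]]
-332.0 -> -362.0 [[-1, 0.0052, 0, 0.0024, 0], [-1, 0.0106, 0, 0.0043, 0], [-1, 0.0162, 0, 0.0056, 0], [-1, 0.022, 0, 0.0063, 0], [-1, 0.0277, 0, 0.0064, 0]]
-362.0 -> -392.0 [[-1, 0.0058, 0, -0.0005, 0], [-1, 0.0114, 0, -0.0016, 0], [-1, 0.0169, 0, -0.0033, 0], [-1, 0.0222, 0, -0.0056, 0], [-1, 0.0272, 0, -0.0084, 0]]
-392.0 -> -422.0 [[-1, 0.0048, 0, -0.0033, 0], [-1, 0.0091, 0, -0.007, 0], [-1, 0.013, 0, -0.0112, 0], [-1, 0.0165, 0, -0.0158, 0], [-1, 0.0195, 0, -0.0208, 0]]
-422.0 -> -452.0 [[-1, 0.0024, 0, -0.0052, 0], [-1, 0.0043, 0, -0.0106, 0], [-1, 0.0056, 0, -0.0162, 0], [-1, 0.0063, 0, -0.022, 0], [-1, 0.0064, 0, -0.0277, 0]]
-452.0 -> -482.0 [[-1, -0.0005, 0, -0.0058, 0], [-1, -0.0016, 0, -0.0114, 0], [-1, -0.0033, 0, -0.0169, 0], [-1, -0.0056, 0, -0.0222, 0], [-1, -0.0084, 0, -0.0272, 0]]
```

Call:
{"op": "step_arm", "data": {
  "deltas": [
    [-1,-0.0033,0,-0.0048,0],
    [-1,-0.007,0,-0.0091,0],
    [-1,-0.0112,0,-0.013,0],
    [-1,-0.0158,0,-0.0165,0],
    [-1,-0.0208,0,-0.0195,0]
  ],
  "newtons": 45
}}

```text
time_s: 5.22
tool_pos: [0.4854, -0.0707, 0.1252]
tool_rot: [-7.9, 89.9, -15.8]
force: [4.1, -0.3, -0.5]
grip_width: 0.0165
```

```bash
cat > q.py <<'E'
from h import *
import sys
C=np.array([.5345,-.0694,.150])
o,T=tool(); p=o['tool_pos']-C; x,y,z=p@MX,p@MY,p[2]; th=np.arctan2(z,x)
f=o['force']; fx=f@MX; t=np.array([-np.sin(th),np.cos(th)])
print('t',o['time_s'],'xz',round(x,4),round(z,4),'r',round(np.hypot(x,z),4),'th',np.degrees(th).round(1),'Ft(ccw)',(fx*t[0]+f[2]*t[1]).round(2),'Fr',(fx*np.cos(th)+f[2]*np.sin(th)).round(2),'Fy',(f@MY).round(2),o['grip_width'].round(4),np.abs(o['joint_velocities']).max().round(1))
E
python3 q.py
```

```text
Traceback (most recent call last):
  File "q.py", line 6, in <module>
    print('t',o['time_s'],'xz',round(x,4),round(z,4),'r',round(np.hypot(x,z),4),'th',np.degrees(th).round(1),'Ft(ccw)',(fx*t[0]+f[2]*t[1]).round(2),'Fr',(fx*np.cos(th)+f[2]*np.sin(th)).round(2),'Fy',(f@MY).round(2),o['grip_width'].round(4),np.abs(o['joint_velocities']).max().round(1))
                                                                                                                                                                                                                       ^^^^^^^^^^^^^^^^^^^^^
AttributeError: 'float' object has no attribute 'round'
```

Call:
{"op": "step_arm", "data": {
  "deltas": [
    [-1,-0.0052,0,-0.0024,0],
    [-1,-0.0106,0,-0.0043,0],
    [-1,-0.0162,0,-0.0056,0],
    [-1,-0.022,0,-0.0063,0],
    [-1,-0.0277,0,-0.0064,0]
  ]
}}

```text
time_s: 5.85
tool_pos: [0.4801, -0.0699, 0.153]
tool_rot: [0.2, 89.8, -7.7]
force: [8.1, -1.5, -2.6]
grip_width: 0.0162
```

```bash
sed -i "s/o\['grip_width'\].round(4)/round(o['grip_width'],4)/" q.py; python3 q.py
```

```text
t 5.85 xz -0.0538 0.003 r 0.0539 th 176.8 Ft(ccw) 2.15 Fr -8.34 Fy -0.43 0.0162 4.9
```

Call:
{"op": "step_arm", "data": {
  "deltas": [
    [-1,-0.0058,0,0.0005,0],
    [-1,-0.0114,0,0.0016,0],
    [-1,-0.0169,0,0.0033,0],
    [-1,-0.0222,0,0.0056,0],
    [-1,-0.0272,0,0.0084,0]
  ]
}}

```text
time_s: 6.48
tool_pos: [0.4887, -0.071, 0.1794]
tool_rot: [8.4, 89.7, 0.6]
force: [10.7, -1.5, -10.3]
grip_width: 0.017
```

```bash
python3 q.py
```

```text
t 6.475 xz -0.0451 0.0294 r 0.0539 th 146.9 Ft(ccw) 2.74 Fr -14.71 Fy -0.06 0.017 5.4
```

Call:
{"op": "step_arm", "data": {
  "deltas": [
    [-1,-0.0048,0,0.0033,0],
    [-1,-0.0091,0,0.007,0],
    [-1,-0.013,0,0.0112,0],
    [-1,-0.0165,0,0.0158,0],
    [-1,-0.0195,0,0.0208,0]
  ]
}}

```text
time_s: 7.1
tool_pos: [0.506, -0.0734, 0.1963]
tool_rot: [164.7, 89.8, 156.8]
force: [5.0, -0.5, -12.0]
grip_width: 0.0168
```

```bash
python3 q.py
```

```text
t 7.1 xz -0.0276 0.0463 r 0.0539 th 120.8 Ft(ccw) 1.86 Fr -12.82 Fy 0.2 0.0168 6.4
```

Call:
{"op": "step_arm", "data": {
  "deltas": [
    [-1,-0.0024,0,0.0052,0],
    [-1,-0.0043,0,0.0106,0],
    [-1,-0.0056,0,0.0162,0],
    [-1,-0.0063,0,0.022,0],
    [-1,-0.0064,0,0.0277,0]
  ]
}}

```text
time_s: 7.72
tool_pos: [0.5338, -0.0772, 0.2044]
tool_rot: [179.0, 89.8, 171.2]
force: [-5.1, 1.9, -12.8]
grip_width: 0.0167
```

```bash
python3 q.py
```

```text
t 7.725 xz 0.0004 0.0544 r 0.0544 th 89.6 Ft(ccw) 5.26 Fr -12.82 Fy 1.18 0.0167 6.4
```

Call:
{"op": "step_arm", "data": {
  "deltas": [
    [-1,0.0005,0,0.0058,0],
    [-1,0.0016,0,0.0114,0],
    [-1,0.0033,0,0.0169,0],
    [-1,0.0056,0,0.0222,0],
    [-1,0.0084,0,0.0272,0]
  ]
}}

```text
time_s: 8.35
tool_pos: [0.5609, -0.0809, 0.1975]
tool_rot: [-170.9, 89.8, -178.7]
force: [-8.4, 2.5, -3.2]
grip_width: 0.0165
```

```bash
python3 q.py
```

```text
t 8.35 xz 0.0277 0.0475 r 0.055 th 59.8 Ft(ccw) 5.87 Fr -7.14 Fy 1.3 0.0165 6.4
```

Call:
{"op": "step_arm", "data": {
  "deltas": [
    [-1,0.0033,0,0.0048,0],
    [-1,0.007,0,0.0091,0],
    [-1,0.0112,0,0.013,0],
    [-1,0.0158,0,0.0165,0],
    [-1,0.0208,0,0.0195,0]
  ]
}}

```text
time_s: 8.98
tool_pos: [0.5812, -0.0836, 0.1784]
tool_rot: [-133.8, 89.9, -141.6]
force: [-8.9, 2.5, 3.6]
grip_width: 0.0165
```

```bash
python3 q.py
```

```text
t 8.975 xz 0.0482 0.0284 r 0.0559 th 30.5 Ft(ccw) 7.77 Fr -6.04 Fy 1.22 0.0165 4.9
```

Call:
{"op": "step_arm", "data": {
  "deltas": [
    [-1,0.0052,0,0.0024,0],
    [-1,0.0106,0,0.0043,0],
    [-1,0.0162,0,0.0056,0],
    [-1,0.022,0,0.0063,0],
    [-1,0.0277,0,0.0064,0]
  ]
}}

```text
time_s: 9.6
tool_pos: [0.5895, -0.0847, 0.1524]
tool_rot: [-12.7, 89.8, -20.5]
force: [-7.3, 1.6, 9.3]
grip_width: 0.0166
```

```bash
python3 q.py
```

```text
t 9.6 xz 0.0566 0.0024 r 0.0567 th 2.4 Ft(ccw) 9.61 Fr -7.08 Fy 0.59 0.0166 4.7
```

Call:
{"op": "step_arm", "data": {
  "deltas": [
    [-1,0.0058,0,-0.0005,0],
    [-1,0.0114,0,-0.0016,0],
    [-1,0.0169,0,-0.0033,0],
    [-1,0.0222,0,-0.0056,0],
    [-1,0.0272,0,-0.0084,0]
  ]
}}

```text
time_s: 10.22
tool_pos: [0.5852, -0.0841, 0.1272]
tool_rot: [-2.8, 89.2, -10.6]
force: [-0.6, 0.4, 10.2]
grip_width: 0.0164
```

```bash
python3 q.py
```

```text
t 10.225 xz 0.0522 -0.0228 r 0.057 th -23.6 Ft(ccw) 9.09 Fr -4.65 Fy 0.32 0.0164 5.5
```

Call:
{"op": "step_arm", "data": {
  "deltas": [
    [-1,0.0048,0,-0.0033,0],
    [-1,0.0091,0,-0.007,0],
    [-1,0.013,0,-0.0112,0],
    [-1,0.0165,0,-0.0158,0],
    [-1,0.0195,0,-0.0208,0]
  ]
}}

```text
time_s: 10.85
tool_pos: [0.5704, -0.0823, 0.1082]
tool_rot: [1.6, 88.5, -6.3]
force: [16.8, -1.2, -6.4]
grip_width: 0.0168
```

```bash
python3 q.py
```

```text
t 10.85 xz 0.0374 -0.0418 r 0.0561 th -48.2 Ft(ccw) 8.27 Fr 16.01 Fy 1.08 0.0168 6.8
```

Call:
{"op": "step_arm", "data": {
  "deltas": [
    [-1,0.0024,0,-0.0052,0],
    [-1,0.0043,0,-0.0106,0],
    [-1,0.0056,0,-0.0162,0],
    [-1,0.0063,0,-0.022,0],
    [-1,0.0064,0,-0.0277,0]
  ]
}}

```text
time_s: 11.48
tool_pos: [0.5344, -0.0776, 0.0949]
tool_rot: [11.7, 89.6, 3.8]
force: [6.3, 0.0, -20.8]
grip_width: 0.0164
```

```bash
python3 q.py
```

```text
t 11.475 xz 0.001 -0.0551 r 0.0551 th -88.9 Ft(ccw) 5.89 Fr 20.94 Fy 0.89 0.0164 6.6
```

Call:
{"op": "step_arm", "data": {
  "deltas": [
    [-1,-0.0005,0,-0.0058,0],
    [-1,-0.0016,0,-0.0114,0],
    [-1,-0.0033,0,-0.0169,0],
    [-1,-0.0056,0,-0.0222,0],
    [-1,-0.0084,0,-0.0272,0]
  ]
}}

```text
time_s: 12.1
tool_pos: [0.5037, -0.0733, 0.1042]
tool_rot: [-113.3, 90.0, -121.2]
force: [-2.1, 0.1, -8.8]
grip_width: 0.0167
```

```bash
python3 q.py
```

```text
t 12.1 xz -0.03 -0.0458 r 0.0547 th -123.2 Ft(ccw) 3.05 Fr 8.57 Fy -0.14 0.0167 7.1
```

```bash
cat > fit.py <<'E'
from h import *
from scipy.optimize import least_squares
D=np.array([[.4854,-.0707,.1252,4.1,-.3,-.5],[.4801,-.0699,.153,8.1,-1.5,-2.6],[.4887,-.071,.1794,10.7,-1.5,-10.3],[.506,-.0734,.1963,5,-.5,-12],[.5338,-.0772,.2044,-5.1,1.9,-12.8],[.5609,-.0809,.1975,-8.4,2.5,-3.2],[.5812,-.0836,.1784,-8.9,2.5,3.6],[.5895,-.0847,.1524,-7.3,1.6,9.3],[.5852,-.0841,.1272,-.6,.4,10.2],[.5704,-.0823,.1082,16.8,-1.2,-6.4],[.5344,-.0776,.0949,6.3,0,-20.8],[.5037,-.0733,.1042,-2.1,.1,-8.8]])
C0=np.array([.5345,-.0694,.15]); p=np.c_[(D[:,:3]-C0)@MX,D[:,2]-.15]; F=np.c_[D[:,3:]@MX,D[:,5]]
s=least_squares(lambda c:np.hypot(p[:,0]-c[0],p[:,1]-c[1])-c[2],[0,0,.055]); print('circle',s.x,(s.fun*1e3).round(1))
for c in ([0,0],s.x[:2]):
    q=p-c; th=np.arctan2(q[:,1],q[:,0]); Ft=-F[:,0]*np.sin(th)+F[:,1]*np.cos(th)
    A=np.c_[np.ones(12),np.cos(th),np.sin(th)]; k,*_=np.linalg.lstsq(A,Ft,rcond=None)
    # force on tool ccw as tool turns cw = drag + B; gravity moment on drum (ccw) = -g cos(th+psi) -> force on tool ccw part = -g/r cos(th+psi)
    psi=np.degrees(np.arctan2(k[2],-k[1]))   # -g(cos th cos psi - sin th sin psi)
    print(k.round(2),'amp',np.hypot(k[1],k[2]),'jar=th+',psi,'target th',((-90-psi+180)%360)-180,'res',(Ft-A@k).round(1))
    print(np.degrees(th).round(0),Ft.round(1))
E
python3 fit.py
```

```text
circle [ 0.00128674 -0.00049406  0.05509154] [ 0.3  0.1  0.1 -0.1 -0.2 -0.3  0.   0.3  0.5 -0.3 -0.5 -0. ]
[ 5.28  3.65 -0.63] amp 3.700169409912027 jar=th+ -170.20906081960982 target th 80.20906081960982 res [-0.   0.5  0.9 -1.   0.5 -0.7 -0.4  0.7  0.2  0.1 -0.1 -0.7]
[-153.  177.  147.  121.   90.   60.   31.    2.  -24.  -48.  -89. -123.] [2.3 2.1 2.7 1.8 5.2 5.9 7.8 9.6 9.1 8.3 5.9 3.1]
[ 5.46  3.68 -0.65] amp 3.736027708854588 jar=th+ -170.01914999789486 target th 80.01914999789483 res [-0.2  0.3  0.8 -0.9  0.8 -0.6 -0.4  0.6 -0.   0.1  0.2 -0.6]
[-154.  176.  147.  122.   91.   61.   32.    3.  -24.  -49.  -90. -125.] [2.3 2.1 2.8 2.  5.5 6.  7.9 9.7 9.1 8.5 6.3 3.3]
```

```bash
python3 seg.py -122 6 5 7
```

```text
-122.0 -> -92.0 [[-1, 0.0028, 0, 0.005, 0], [-1, 0.0051, 0, 0.0103, 0], [-1, 0.0068, 0, 0.0158, 0], [-1, 0.0079, 0, 0.0214, 0], [-1, 0.0084, 0, 0.0272, 0]]
-92.0 -> -62.0 [[-1, -0.0001, 0, 0.0057, 0], [-1, -0.0008, 0, 0.0115, 0], [-1, -0.0021, 0, 0.0171, 0], [-1, -0.004, 0, 0.0225, 0], [-1, -0.0064, 0, 0.0277, 0]]
-62.0 -> -32.0 [[-1, -0.003, 0, 0.005, 0], [-1, -0.0065, 0, 0.0096, 0], [-1, -0.0104, 0, 0.0138, 0], [-1, -0.0147, 0, 0.0175, 0], [-1, -0.0195, 0, 0.0208, 0]]
-32.0 -> -2.0 [[-1, -0.005, 0, 0.0028, 0], [-1, -0.0103, 0, 0.0051, 0], [-1, -0.0158, 0, 0.0068, 0], [-1, -0.0214, 0, 0.0079, 0], [-1, -0.0272, 0, 0.0084, 0]]
-2.0 -> 28.0 [[-1, -0.0057, 0, -0.0001, 0], [-1, -0.0115, 0, -0.0008, 0], [-1, -0.0171, 0, -0.0021, 0], [-1, -0.0225, 0, -0.004, 0], [-1, -0.0277, 0, -0.0064, 0]]
28.0 -> 58.0 [[-1, -0.005, 0, -0.003, 0], [-1, -0.0096, 0, -0.0065, 0], [-1, -0.0138, 0, -0.0104, 0], [-1, -0.0175, 0, -0.0147, 0], [-1, -0.0208, 0, -0.0195, 0]]
58.0 -> 88.0 [[-1, -0.0028, 0, -0.005, 0], [-1, -0.0051, 0, -0.0103, 0], [-1, -0.0068, 0, -0.0158, 0], [-1, -0.0079, 0, -0.0214, 0], [-1, -0.0084, 0, -0.0272, 0]]
```

Call:
{"op": "step_arm", "data": {
  "deltas": [
    [-1,0.0033,0,0.0063,0],
    [-1,0.0056,0,0.0116,0],
    [-1,0.0073,0,0.0171,0],
    [-1,0.0084,0,0.0227,0],
    [-1,0.0089,0,0.0285,0]
  ]
}}

```text
time_s: 12.72
tool_pos: [0.5305, -0.0769, 0.0945]
tool_rot: [-171.4, 89.7, -179.3]
force: [-5.5, 0.8, -9.2]
grip_width: 0.0166
```

Call:
{"op": "step_arm", "data": {
  "deltas": [
    [-1,-0.0001,0,0.0057,0],
    [-1,-0.0008,0,0.0115,0],
    [-1,-0.0021,0,0.0171,0],
    [-1,-0.004,0,0.0225,0],
    [-1,-0.0064,0,0.0277,0]
  ]
}}

```text
time_s: 13.35
tool_pos: [0.5623, -0.0812, 0.1021]
tool_rot: [4.0, 89.7, -3.8]
force: [4.0, 1.3, -11.5]
grip_width: 0.017
```

Call:
{"op": "step_arm", "data": {
  "deltas": [
    [-1,-0.003,0,0.005,0],
    [-1,-0.0065,0,0.0096,0],
    [-1,-0.0104,0,0.0138,0],
    [-1,-0.0147,0,0.0175,0],
    [-1,-0.0195,0,0.0208,0]
  ]
}}

```text
time_s: 13.98
tool_pos: [0.5821, -0.0838, 0.1222]
tool_rot: [-1.4, 89.8, -9.3]
force: [5.0, 0.4, -4.5]
grip_width: 0.0166
```

Call:
{"op": "step_arm", "data": {
  "deltas": [
    [-1,-0.005,0,0.0028,0],
    [-1,-0.0103,0,0.0051,0],
    [-1,-0.0158,0,0.0068,0],
    [-1,-0.0214,0,0.0079,0],
    [-1,-0.0272,0,0.0084,0]
  ]
}}

```text
time_s: 14.6
tool_pos: [0.5891, -0.0848, 0.1484]
tool_rot: [-0.2, 90.0, -8.1]
force: [4.3, 1.6, -1.0]
grip_width: 0.0167
```

Call:
{"op": "step_arm", "data": {
  "deltas": [
    [-1,-0.0057,0,-0.0001,0],
    [-1,-0.0115,0,-0.0008,0],
    [-1,-0.0171,0,-0.0021,0],
    [-1,-0.0225,0,-0.004,0],
    [-1,-0.0277,0,-0.0064,0]
  ]
}}

```text
time_s: 15.22
tool_pos: [0.5822, -0.0838, 0.1758]
tool_rot: [170.5, 90.0, 162.7]
force: [3.0, 1.7, -1.7]
grip_width: 0.0166
```

Call:
{"op": "step_arm", "data": {
  "deltas": [
    [-1,-0.005,0,-0.003,0],
    [-1,-0.0096,0,-0.0065,0],
    [-1,-0.0138,0,-0.0104,0],
    [-1,-0.0175,0,-0.0147,0],
    [-1,-0.0208,0,-0.0195,0]
  ]
}}

```text
time_s: 15.85
tool_pos: [0.5626, -0.0811, 0.1961]
tool_rot: [167.6, 90.0, 159.8]
force: [3.9, 3.4, -2.3]
grip_width: 0.0168
```

Call:
{"op": "step_arm", "data": {
  "deltas": [
    [-1,-0.0028,0,-0.005,0],
    [-1,-0.0051,0,-0.0103,0],
    [-1,-0.0068,0,-0.0158,0],
    [-1,-0.0079,0,-0.0214,0]
  ]
}}

```text
time_s: 16.35
tool_pos: [0.5416, -0.0783, 0.2037]
tool_rot: [119.2, 90.0, 111.4]
force: [5.1, 1.8, -7.1]
grip_width: 0.0169
```

```bash
cat >> fit.py <<'E'
E2=np.array([[.5305,-.0769,.0945,-5.5,.8,-9.2],[.5623,-.0812,.1021,4,1.3,-11.5],[.5821,-.0838,.1222,5,.4,-4.5],[.5891,-.0848,.1484,4.3,1.6,-1],[.5822,-.0838,.1758,3,1.7,-1.7],[.5626,-.0811,.1961,3.9,3.4,-2.3],[.5416,-.0783,.2037,5.1,1.8,-7.1]])
A2=np.r_[D,E2]; sg=np.r_[np.ones(12),-np.ones(7)]
p=np.c_[(A2[:,:3]-C0)@MX,A2[:,2]-.15]; F=np.c_[A2[:,3:]@MX,A2[:,5]]
s=least_squares(lambda c:np.hypot(p[:,0]-c[0],p[:,1]-c[1])-c[2],[0,0,.055]); print('circle',s.x)
q=p-s.x[:2]; th=np.arctan2(q[:,1],q[:,0]); Ft=-F[:,0]*np.sin(th)+F[:,1]*np.cos(th)
# also allow a constant force offset (sensor zero)
for A in (np.c_[sg,np.cos(th),np.sin(th)],np.c_[sg,np.cos(th),np.sin(th),np.ones(19)]):
    k,*_=np.linalg.lstsq(A,Ft,rcond=None); psi=np.degrees(np.arctan2(k[2],-k[1]))
    print(k.round(2),'target',((90-psi)%360),'res',(Ft-A@k).round(1))
print('now',np.degrees(th[-1]))
E
python3 fit.py|tail -5; python3 q.py
```

```text
[ 5.39  3.79 -0.75] target 258.77740092467513 res [-0.1  0.5  1.  -0.7  0.9 -0.5 -0.3  0.6 -0.1 -0.   0.2 -0.6  0.1  0.2
  0.2  0.7 -0.4 -0.  -0. ]
[ 5.35  3.73 -0.75  0.1 ] target 258.5789640494129 res [-0.2  0.4  0.9 -0.8  0.9 -0.6 -0.4  0.6 -0.1 -0.1  0.1 -0.7 -0.1  0.1
  0.1  0.6 -0.5 -0.1 -0.2]
now 82.61684996373155
t 16.35 xz 0.0082 0.0537 r 0.0543 th 81.3 Ft(ccw) -5.87 Fr -6.32 Fy 2.44 0.0169 6.6
```

Call:
{"op": "step_arm", "data": {
  "deltas": [
    [-1,0.0003,0,0.0019,0],
    [-1,0.0007,0,0.0038,0],
    [-1,0.0007,0,0.0038,0],
    [-1,0.0007,0,0.0038,0],
    [-1,0.0007,0,0.0038,0],
    [-1,0.0007,0,0.0038,0],
    [-1,0.0007,0,0.0038,0],
    [-1,0.0007,0,0.0038,0]
  ]
}}

```text
time_s: 17.35
tool_pos: [0.5436, -0.0786, 0.2031]
tool_rot: [-174.6, 89.7, 177.5]
force: [-3.8, 2.2, -0.2]
grip_width: 0.0164
```

```bash
python3 - <<'E'
from h import *
im,d=read_camera('scene'); cv2.imwrite('pics/s2.png',cv2.resize(im[100:320,140:420,::-1],(700,550)))
im,d=read_camera('top')
hsv=cv2.cvtColor(im,cv2.COLOR_RGB2HSV); m=(hsv[...,1]>120)&((hsv[...,0]<8)|(hsv[...,0]>172))&(hsv[...,2]>60)
H=cloud('top',d,m); H=H[(abs(H[:,1]+.065)<.1)&(H[:,2]>.07)]; print('handle px',len(H),np.median(H,0) if len(H) else '')
for t in ['mortar','cylinder','tin']:
    for r in regions_of('top',t)[:1]: print(t,r['p'],r['pixel'])
E
sed -i 's/C=np.array(.*/C=np.array([.5358,-.0696,.1497])/' q.py; python3 q.py
```

```text
handle px 82 [ 0.54790808 -0.03307002  0.21133555]
mortar 0.89 [135.6, 224.7]
cylinder 0.61 [416.8, 242.6]
tin 0.73 [407.0, 180.8]
t 17.6 xz 0.0089 0.0534 r 0.0541 th 80.5 Ft(ccw) 4.43 Fr -0.28 Fy 2.4 0.0166 0.1
```

View pics/s2.png

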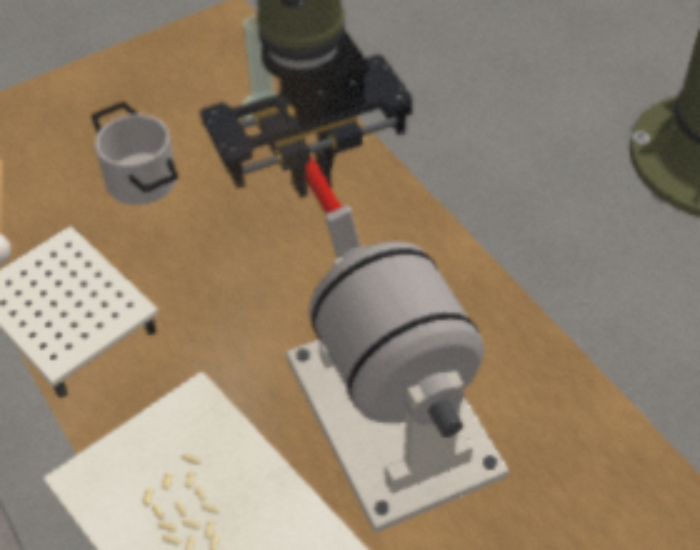

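```bash
python3 -c "
from h import *
print(env.sign_off())"
```

```text
the job is handed in; nothing more can be done
None
```

I turned the drum to feel for the jar and brought the heavy side straight down. I handed it in after about 18 s on the robot's clock, with the red handle still gripped and the drum at rest.

- **Feeling for the heavy side:** I cranked one full turn one way and about 205° back. The handle force fitted about 5.4 N of drag plus 3.7 N of swing (about 0.21 N m), both in line with the figures you gave. The jar sits nearly opposite the handle. It hangs straight down when the handle is about 79° round in the axle's plane, where 90° is straight up and 0° is the side away from the robot.
- **Final position:** The handle measured about 80.5°, so the heavy side should be within a few degrees of straight down. The scatter in the forces was 0.5–1 N, which I estimate is worth about 4°.
- **At rest:** The joints were nearly still (0.1°/s). The push left on the handle was about 4.4 N, below the drag that holds the drum.
- **Other objects:** My route stayed clear of the mortar, glass cylinder and tin. Their image positions at the end matched the first pictures to within about 3 pixels, which is network noise.
- **Disagreements:** My first estimate of the axle was about 1.4 mm off, which put up to 21 N of sideways force on the handle during the first turn. I corrected it before turning back. During that first turn the tool also tilted briefly by about 1.5°, then recovered.

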